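Level the welding fixture plate by its foot screws

TASK

Level the small steel fixture plate on the welding bench: turn its two bar-headed foot screws as needed until the bubble in each of the plate's two vials lies wholly between the two black lines of its vial, then let go.

Things in the scene. Friction and masses are not known exactly. Their poses are not given: they have to be found in the camera images.
- screw_a_grip (a point): Foot screw A, at the top plate's corner near the robot and to its left: dark steel bar head 44 mm long, 14 thick, on a 44 mm round collar (collar's top 12, bar's top 43 mm above the plate). Point on its axis, 9 mm below the bar's top; x along the bar, turning with it. Clockwise from above moves bubble A along vial A's -x (to the screw's end), 14 mm per rad. Starts 0.6 to 1.2 rad short of level.
- screw_b_grip (a point): Foot screw B, same shape, point and axes, at the far right corner. Clockwise from above moves bubble B along vial B's -y (to the screw's end), 14 mm per rad; counter-clockwise along +y. Starts up to 1.2 rad either side of level, so may hardly need turning. Both screws stay where left (0.08 N m friction), have stops 1.5 rad either side of level; each moves its own bubble only.
- vial_a (a point): Centre of the window of vial A: aluminium block 66 x 22 mm, 14 high, on the plate, pale green window along x, black lines across it at x +11 and -11 mm. x along the plate's 220 mm side, away from the robot (within 0.45 rad), y to the left. The plate: steel, 220 x 200 mm, top face 44 mm above the bench. In this frame the plate's centre is at y -35 mm and screw A at x -80, y +40 mm.
- vial_b (a point): Centre of the window of vial B, same as vial A but lying along y, lines at y +11 and -11 mm; axes parallel to vial A's. In this frame screw B is at x +80, y -38 mm. The other corners: a low brass dome (the pivot), far left, and a grey triangular magnet, 12 mm high. Its tilt is too slight to see. A lone bar-headed screw jack on the bench beside it is no part of the job.
- bubble_a (a point): Centre of the pale bubble, 12 mm long with a dark rim, under the window of vial A. It moves along x only with screw A, as that is turned.
- bubble_b (a point): Centre of the pale bubble, 12 mm long with a dark rim, under the window of vial B. It moves along y only with screw B, as that is turned.

How it is judged:
At the end, for the whole second after the job is handed in: Both bubbles lie between the two black lines of their vials: each bubble's centre is within 5 mm of its vial's centre, seen from above (horizontal distance between bubble_a and vial_a below 0.005 m and horizontal distance between bubble_b and vial_b below 0.005 m); the robot touches nothing.
It also fails if it takes over 51 s, if anything falls off the work surface, if the arm or the gripper's body presses on something with over 40 N, if the wrist force passes 120 N, or if a joint passes its speed limit or range.

ROBOT

A 6-joint arm with a two-finger parallel gripper is mounted at the origin on the work surface. World frame = base frame: x ahead of the robot, y to its left, z up, the work surface at z = 0. Lengths are in m, angles in rad, forces in N, time in s.
With the tool pointing down it reaches from about 0.35 to 0.975 m from the base axis. Payload 4.9 kg.
Tool frame: the origin (TCP) lies on the front face of the gripper's body, between the roots of the fingers; the fingertips stand ctrl.finger_overhang ahead of it and the grasp point (between the pads) lies 54 mm ahead of it (ctrl.finger_overhang is the distance from the TCP to the fingertips, in m); z points along the fingers, y is the line along which they close (so a half turn about z gives the same grasp; the last joint's range is limited). The gripper opens to 85 mm and grips with 20 to 120 N. Pads are 22 mm wide; open, the fingers measure 114 mm over their backs; the gripper's body (76 mm by 85 mm) begins 54 mm behind the grasp point. The pads swing forward as they close: fully open they stand 13 mm farther back than shut.
Start: joints at [1.002, 0.053, 1.613, -0, 1.476, -0.119], TCP at [0.272, 0.563, 0.304] pointing down, gripper open.
Joint ranges: [-3.01, 3.01], [-1.01, 2.22], [0.06, 2.58], [-1.02, 4.17], [0.09, 2.62], [-3.14, 3.14]. Speed limits (rad/s): [2.57, 2.57, 3.14, 3.14, 3.14, 3.14].

INTERFACE

Orientations are given as a rotation vector (axis times angle).
In Python, from station import ctrl, vision gives the robot as it stands. The module is installed in compiled form; this text tells all that it offers.
- The arm moves only by the tool drive_tool, never from a script. Its argument "rows" is a list of rows, each a list of 2 entries, a list of its own where there are three numbers: the shift along the tool's x, y, z in m, then the turn about the tool's z in rad. A call has 1 to 10 rows; each row shifts and turns the commanded pose from where the row before left it, along the tool's axes as they then stand; what a row does not reach is not made up. A row lasts 1/10 s, in which the tool goes at most 50 mm and 8.59 degrees, less where a joint would pass 70% of its speed; a pose out of reach is approached as far as the arm can. A call with a gripper value outside its range is refused whole. "jaw" is the closure, from 0 (fully open) to 1 (shut), set as the call begins (left out, the last holds). The fingers move at their own pace and stop on an object; "grip_force" is the grip in N (left out, the last holds). Time passes only in rows, so rows that do not move let the fingers close. It gives the time, the measured TCP pose, the force, the opening and the grip force at its end, in the units of the state.
- ctrl.get_obs(): the state, without advancing time (a new reading comes with each control period).
- vision.get_image(name): name is "scene" or "top" or "wrist"; returns a dict with "image" (480x640x3 uint8, blue, green, red), "vertical_fov" (degrees; the focal length in pixels is half the picture's height over the tangent of half this angle, whatever the lens; pixels are square), "cx", "cy" (the principal point, pixels), "dist_coeffs" ([k1, k2, p1, p2, k3] as OpenCV has them; the pictures are not rectified), "R" (3x3) and "t" (3): a world point X has camera coordinates R X + t. Camera axes: x right, y down, z forward; pixel columns grow to the right and rows downward; lengths in m; the calibration is good to about 2 mm. A picture is of the moment at which its call begins. There is no depth.
- ctrl.finish_job(): hands the job in; it is judged then, once.
The state is a dict: "t": time; "q": joint angles; "dq": joint speeds; "effort": joint torques, N m; "tool_pos": TCP position; "tool_rot": TCP orientation; "contact_force": force on the tool from outside, world axes, zero at the start; "wrist_torque": the same for the moment, N m; "opening": finger opening in m; "grip_force": force on a finger pad.
Only numpy, scipy, OpenCV 4.12 (cv2) and the standard library are available. Lean on these libraries where they do the work, as an engineer would, in place of code of your own. Each camera call takes 0.05 s, during which the arm holds its last target. There are 200 camera calls.

## Working session

There is one attempt and no reset: what is moved stays moved. The work goes in short steps, Python scripts to look and compute and a tool call to move; the robot and the scene stay as the last step left them, time stands still between calls to the robot, and variables do not carry over. Pictures are saved under pics/ and viewed, at most 10 in all, crops included, and the job is handed in when it is done.

Besides the shell and the picture viewer there is one more tool, called after "Request:" by a JSON object that holds its "op" and its "data", one argument or row to a line. drive_tool: Moves the arm, as the interface text tells. Its arguments: {"type":"object","properties":{"rows":{"type":"array","items":{"type":"array"}},"jaw":{"type":"number"},"grip_force":{"type":"number"}},"required":["rows"]}

```bash
mkdir -p pics
cat > h.py <<'E'
import numpy as np, cv2
from station import ctrl, vision
from scipy.spatial.transform import Rotation as Ro
def cam(n):
    d=vision.get_image(n); f=240/np.tan(np.radians(d["vertical_fov"])/2)
    d["K"]=np.array([[f,0,d["cx"]],[0,f,d["cy"]],[0,0,1.]]); d["R"]=np.array(d["R"]);d["t"]=np.array(d["t"]);d["D"]=np.array(d["dist_coeffs"],float)
    return d
def ray(d,uv,z):
    p=cv2.undistortPoints(np.array(uv,float).reshape(-1,1,2),d["K"],d["D"]).reshape(-1,2)
    v=np.c_[p,np.ones(len(p))]@d["R"]; c=-d["R"].T@d["t"]
    return c+v*((z-c[2])/v[:,2])[:,None]
def proj(d,X):
    return cv2.projectPoints(np.array(X,float).reshape(-1,1,3),cv2.Rodrigues(d["R"])[0],d["t"],d["K"],d["D"])[0].reshape(-1,2)
E
python3 - <<'E'
from h import *
o=ctrl.get_obs();print({k:np.round(v,3) for k,v in o.items()},ctrl.finger_overhang)
for n in("top","scene"):
    d=cam(n);cv2.imwrite(f"pics/{n}0.png",d["image"]);print(n,d["vertical_fov"],-d["R"].T@d["t"],d["D"])
E
```

```text
{'t': np.float64(0.0), 'q': array([ 1.002,  0.053,  1.614,  0.   ,  1.476, -0.119]), 'dq': array([ 0.   ,  0.   , -0.   ,  0.   , -0.001, -0.001]), 'effort': array([-2.0000e-03, -3.9368e+01, -3.7017e+01, -0.0000e+00,  7.0000e-03,
       -0.0000e+00]), 'tool_pos': array([0.271, 0.562, 0.303]), 'tool_rot': array([-7.000e-01, -3.062e+00,  3.000e-03]), 'contact_force': array([-0.24 ,  0.051,  0.311]), 'wrist_torque': array([ 0.028, -0.025,  0.034]), 'grip_force': np.float64(0.0), 'opening': np.float64(0.086)} 0.0726
top 49.57474174210374 [0.51857468 0.03213929 0.7742617 ] [-0.11776155  0.          0.          0.          0.        ]
scene 51.48801225172209 [ 1.04302885 -0.20577589  0.5079857 ] [-0.0263013  0.         0.         0.         0.       ]
```

View pics/top0.png

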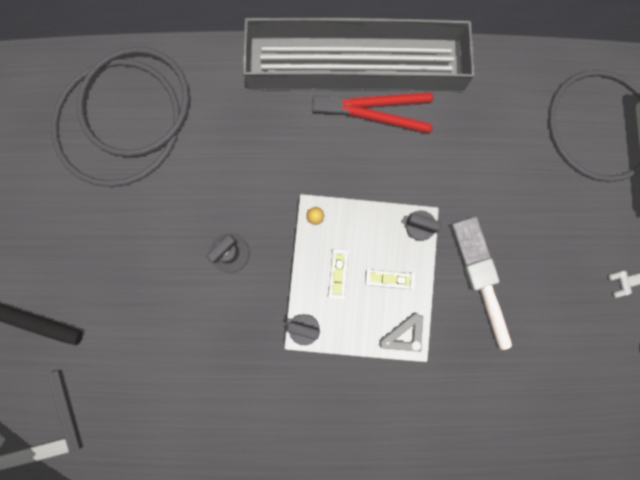

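The plate is in view: screw A near (304,329), screw B near (421,226), vial A near (339,273) and vial B near (390,280). I'll enlarge it to measure.

Run:
```python
from h import *
d=cam("top");im=d["image"]
c=cv2.resize(im[185:370,270:450],None,fx=4,fy=4,interpolation=cv2.INTER_CUBIC)[:600]
c=im[190:340,280:445];c=cv2.resize(c,None,fx=4,fy=4,interpolation=cv2.INTER_CUBIC);cv2.imwrite("pics/crop.png",c)
# plate corners by mask
g=cv2.cvtColor(im,cv2.COLOR_BGR2GRAY);m=(g>150).astype(np.uint8);m=cv2.morphologyEx(m,cv2.MORPH_CLOSE,np.ones((5,5)))
cs=max(cv2.findContours(m,0,2)[0],key=cv2.contourArea);r=cv2.minAreaRect(cv2.convexHull(cs));b=ray(d,cv2.boxPoints(r),.044)
print(cv2.boxPoints(r),b,np.linalg.norm(b-np.roll(b,1,0),axis=1))
hs=cv2.cvtColor(im,cv2.COLOR_BGR2HSV);y=((hs[...,0]>22)&(hs[...,0]<50)&(hs[...,1]>60)&(hs[...,2]>120)).astype(np.uint8)
y=cv2.morphologyEx(y,cv2.MORPH_CLOSE,np.ones((9,9)))
for k in cv2.findContours(y,0,2)[0]:
    if cv2.contourArea(k)>80: r=cv2.minAreaRect(k);print(r,ray(d,r[0],.058))
```

```text
[[283.60004 349.19998]
 [298.44946 193.28091]
 [441.72137 206.92587]
 [426.87195 362.84494]] [[ 0.45457709  0.08876127  0.044     ]
 [ 0.67447106  0.06870028  0.044     ]
 [ 0.65464056 -0.13728729  0.044     ]
 [ 0.43395826 -0.11076374  0.044     ]] [0.20058755 0.22080716 0.20693992 0.22227051]
((384.0609130859375, 278.147216796875), (24.366491317749023, 6.127246379852295), 4.085616588592529) [[ 0.55206176 -0.05053513  0.058     ]]
```

View pics/crop.png

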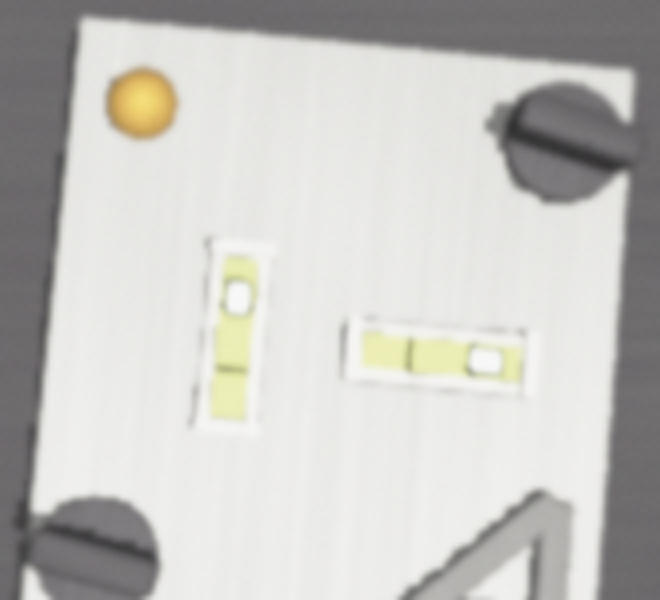

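The crop shows bubble A about 14 mm too far towards +x, so A needs about 1.0 rad clockwise. Bubble B is about 15 mm too far towards -y, so B needs about 1.08 rad counter-clockwise. Both bars lie near 16-18° to the image rows.

```bash
cat >> h.py <<'E'
def go(target_xy,z,yaw_y):
    """shift in present tool axes + turn so tool y lies along world yaw_y (mod pi)"""
    o=ctrl.get_obs();R=Ro.from_rotvec(o["tool_rot"]).as_matrix();p=np.array(o["tool_pos"])
    s=R.T@(np.array([*target_xy,z])-p); cur=np.arctan2(R[1,1],R[0,1])
    turn=-((yaw_y-cur+np.pi/2)%np.pi-np.pi/2)   # tool z down
    print("pos",p.round(4),"tilt",R[:,2].round(4),"yaw y",round(cur,3),"shift",s.round(4),"turn",round(turn,3),"q",np.round(o["q"],2))
E
python3 - <<'E'
from h import *
d=cam("top");T=lambda u,v,z:ray(d,[280+(u+.5)/4-.5,190+(v+.5)/4-.5],z)[0,:2]
va=T(234,337,.058);vb=T(441,356,.058)
a=T(238,257,.058)-T(230,420,.058);b=T(362,349,.058)-T(520,365,.058)
y=np.arctan2(a[1],a[0]);y2=np.arctan2(b[1],b[0])-np.pi/2
R=lambda t:np.array([[np.cos(t),-np.sin(t)],[np.sin(t),np.cos(t)]])
print("va",va,"vb",vb,y,y2,"off mm",1000*np.linalg.norm(T(238,297,.058)-va),1000*np.linalg.norm(T(485,360,.058)-vb))
t=-.1
print("A",va+R(t)@[-.08,.04],T(98,550,.056),"B",vb+R(t)@[.08,-.038],T(562,142,.056))
for p in((50,530,155,560),(510,130,620,165)):
    e=T(*p[:2],.08)-T(*p[2:],.08);print("bar yaw",np.arctan2(e[1],e[0]))
go(va+R(t)@[-.08,.04],.26,1.29-np.pi/2)
E
```

```text
va [0.55824499 0.01291885] vb [ 0.55135752 -0.05859584] -0.054452495363559165 -0.10611341643471595 off mm 13.892856652651673 15.343874165951544
A [0.48263799 0.06070569] [0.48552816 0.05980558] B [ 0.62716419 -0.10439267] [ 0.62634546 -0.10289338]
bar yaw 1.2907825997399995
bar yaw 1.2596968370766461
pos [0.2716 0.5626 0.3031] tilt [-7.0e-04 -1.1e-03 -1.0e+00] yaw y 1.121 shift [-0.4083 -0.3602  0.0435] turn 1.402 q [ 1.    0.05  1.61 -0.    1.48 -0.12]
```

Request:
{"op": "drive_tool", "data": {
  "rows": [
    [[-0.041, -0.036, 0.004], 0],
    [[-0.041, -0.036, 0.004], 0],
    [[-0.041, -0.036, 0.004], 0],
    [[-0.041, -0.036, 0.004], 0],
    [[-0.041, -0.036, 0.004], 0],
    [[-0.041, -0.036, 0.004], 0],
    [[-0.041, -0.036, 0.004], 0],
    [[-0.041, -0.036, 0.004], 0],
    [[-0.041, -0.036, 0.004], 0],
    [[-0.039, -0.036, 0.004], 0]
  ]
}}

```text
t: 1.2
tool_pos: [0.4653, 0.1012, 0.2672]
tool_rot: [0.7, 3.062, 0.001]
contact_force: [0.9, 0.5, 0.8]
opening: 0.0852
grip_force: 0.0
```

Request:
{"op": "drive_tool", "data": {
  "rows": [
    [[0, 0, 0], 0.14],
    [[0, 0, 0], 0.14],
    [[0, 0, 0], 0.14],
    [[0, 0, 0], 0.14],
    [[0, 0, 0], 0.14],
    [[0, 0, 0], 0.14],
    [[0, 0, 0], 0.14],
    [[0, 0, 0], 0.14],
    [[0, 0, 0], 0.14],
    [[0, 0, 0], 0.14]
  ]
}}

```text
t: 2.2
tool_pos: [0.4648, 0.1031, 0.267]
tool_rot: [-2.514, -1.884, 0.0]
contact_force: [-0.0, 0.2, -0.6]
opening: 0.0853
grip_force: 0.0
```

Request:
{"op": "drive_tool", "data": {
  "rows": [
    [[0, 0, 0], 0],
    [[0, 0, 0], 0]
  ],
  "jaw": 0.2
}}

```text
t: 2.4
tool_pos: [0.4649, 0.1031, 0.2671]
tool_rot: [-2.506, -1.894, 0.0]
contact_force: [0.5, -0.1, -0.1]
opening: 0.0682
grip_force: 0.0
```

Run:
```python
from h import *
go([.484,.060],.26,-.28)
d=cam("wrist");cv2.imwrite("pics/w1.png",d["image"]);np.savez("w1.npz",**{k:d[k] for k in("K","D","R","t")})
print(-d["R"].T@d["t"],proj(d,[[.484,.060,.087]]),ctrl.get_obs()["opening"])
```

```text
pos [0.4649 0.1031 0.2671] tilt [-2.e-04 -0.e+00 -1.e+00] yaw y -0.276 shift [-0.0363  0.0302  0.0071] turn 0.004 q [ 0.06 -0.29  1.99  0.    1.44  0.34]
[0.48676213 0.17911076 0.33860094] [[363.90756353 285.73165634]] 0.06801366415965573
```

View pics/w1.png

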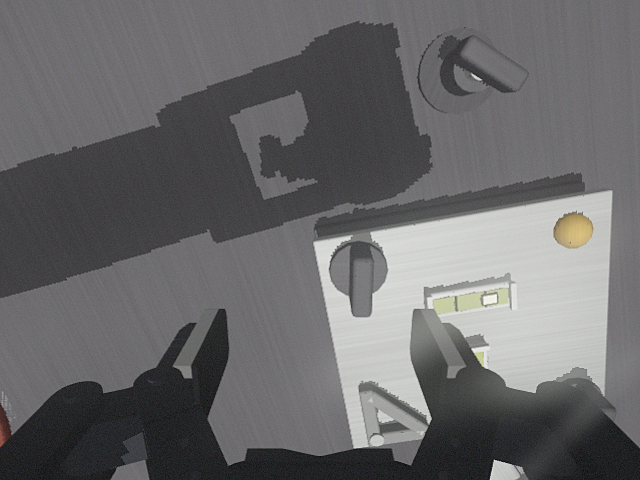

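The wrist view shows screw A's bar at about (362,280), upright in the image. The prediction was (364,286), which agrees to about 2 mm.

Run:
```python
from h import *
d=dict(np.load("w1.npz"));c=ray(d,[361.5,284],.087)[0];e=ray(d,[[361.5,245],[361,310]],.087);v=e[0]-e[1]
print(c,np.arctan2(v[1],v[0]),np.linalg.norm(v));go(c[:2],.134,np.arctan2(v[1],v[0])-np.pi/2)
```

```text
[0.48275864 0.06166303 0.087     ] 1.3193471338540919 0.04684990958079807
pos [0.4649 0.1031 0.2671] tilt [-2.e-04 -0.e+00 -1.e+00] yaw y -0.277 shift [-0.035   0.0285  0.1331] turn -0.025 q [ 0.06 -0.29  1.99 -0.    1.44  0.34]
```

Request:
{"op": "drive_tool", "data": {
  "rows": [
    [[-0.0355, 0.029, 0], -0.01],
    [[0, 0, 0.03], 0],
    [[0, 0, 0.03], 0],
    [[0, 0, 0.03], 0],
    [[0, 0, 0.025], 0],
    [[0, 0, 0.018], 0],
    [[0, 0, 0], 0],
    [[0, 0, 0], 0]
  ],
  "jaw": 0.2
}}

```text
t: 3.25
tool_pos: [0.4832, 0.061, 0.1345]
tool_rot: [-2.498, -1.905, 0.0]
contact_force: [-0.3, 0.1, -0.6]
opening: 0.0682
grip_force: 0.0
```

Request:
{"op": "drive_tool", "data": {
  "rows": [
    [[0, 0, 0], 0],
    [[0, 0, 0], 0],
    [[0, 0, 0], 0],
    [[0, 0, 0], 0],
    [[0, 0, 0], 0],
    [[0, 0, 0], 0],
    [[0, 0, 0], 0],
    [[0, 0, 0], 0]
  ],
  "jaw": 1,
  "grip_force": 40
}}

```text
t: 4.05
tool_pos: [0.4831, 0.0612, 0.1352]
tool_rot: [-2.499, -1.903, 0.0]
contact_force: [-3.7, 1.0, 6.2]
opening: 0.0133
grip_force: 40.6
```

Run:
```python
from h import *
go([.4828,.0617],.134,-.28);print(ctrl.get_obs()["wrist_torque"])
d=cam("scene");cv2.imwrite("pics/s1.png",d["image"][:,:])
```

```text
pos [0.4831 0.0612 0.1352] tilt [-4.e-04  2.e-04 -1.e+00] yaw y -0.269 shift [ 0.0004 -0.0005  0.0012] turn 0.011 q [-0.03 -0.11  2.07  0.    1.18  0.24]
[ 0.05456188  0.59125321 -0.03673583]
```

View pics/s1.png

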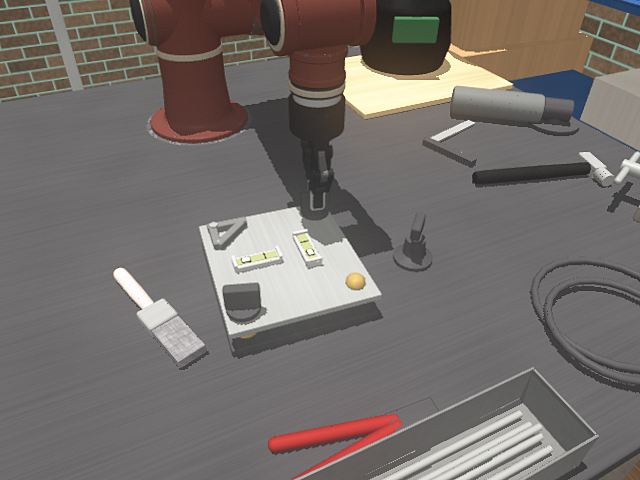

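The scene view shows the fingers closed on screw A at (318,195), and the measured opening of 13.3 mm matches the bar. I'll turn A clockwise.

Request:
{"op": "drive_tool", "data": {
  "rows": [
    [[0, 0, 0], 0.1],
    [[0, 0, 0], 0.1],
    [[0, 0, 0], 0.1],
    [[0, 0, 0], 0.1],
    [[0, 0, 0], 0.1],
    [[0, 0, 0], 0.1],
    [[0, 0, 0], 0.1],
    [[0, 0, 0], 0.1],
    [[0, 0, 0], 0.1],
    [[0, 0, 0], 0.1]
  ]
}}

```text
t: 5.1
tool_pos: [0.484, 0.0602, 0.1353]
tool_rot: [3.104, 0.467, 0.004]
contact_force: [0.2, -4.1, 1.6]
opening: 0.0134
grip_force: 40.0
```

Request:
{"op": "drive_tool", "data": {
  "rows": [
    [[0, 0, 0], 0],
    [[0, 0, 0], 0],
    [[0, 0, 0], 0]
  ]
}}

```text
t: 5.4
tool_pos: [0.484, 0.0602, 0.1352]
tool_rot: [3.103, 0.475, 0.003]
contact_force: [0.1, -5.4, 3.9]
opening: 0.0127
grip_force: 40.3
```

Run:
```python
from h import *
go([.4828,.0617],.134,-1.28)
t=cam("top")["image"][190:340,280:445];s=cam("scene")["image"][220:275,225:335]
cv2.imwrite("pics/c2.png",np.vstack([cv2.resize(t,(440,400),interpolation=cv2.INTER_CUBIC),cv2.resize(s,(440,200),interpolation=cv2.INTER_CUBIC)]))
```

```text
pos [0.484  0.0602 0.1352] tilt [ 0.0025 -0.0021 -1.    ] yaw y -1.267 shift [-0.0007 -0.0018  0.0012] turn 0.013 q [-0.03 -0.11  2.07 -0.    1.18  1.24]
```

View pics/c2.png

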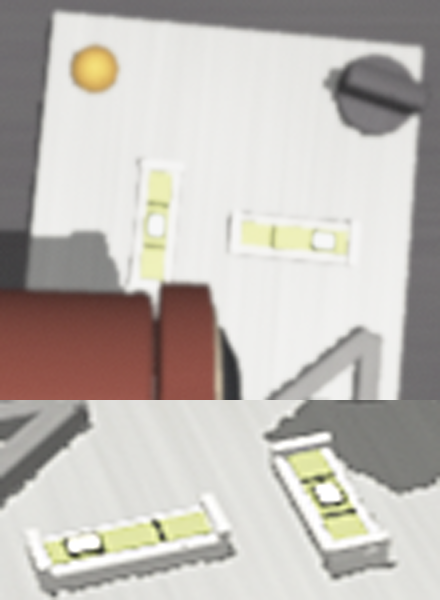

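Bubble A sits centred: bubble at (155,225), lines at rows 204 and 246. I'll release, rise and go over to B.

Request:
{"op": "drive_tool", "data": {
  "rows": [
    [[0, 0, 0], 0],
    [[0, 0, 0], 0],
    [[0, 0, 0], 0],
    [[0, 0, 0], 0],
    [[0, 0, -0.04], 0],
    [[0, 0, -0.04], 0],
    [[0, 0, -0.04], 0],
    [[0, 0, 0], 0]
  ],
  "jaw": 0.2
}}

```text
t: 6.3
tool_pos: [0.486, 0.0612, 0.2614]
tool_rot: [3.104, 0.473, 0.019]
contact_force: [1.0, -0.4, 0.1]
opening: 0.0684
grip_force: 0.0
```

Run:
```python
from h import *
print(ctrl.get_obs()["opening"])
go([.585,-.085],.26,1.26-np.pi/2)
```

```text
0.06839943636071046
pos [0.486  0.0612 0.2614] tilt [ 0.0123  0.     -0.9999] yaw y -1.268 shift [0.051  0.169  0.0026] turn -0.958 q [-0.03 -0.26  1.97  0.    1.41  1.24]
```

Request:
{"op": "drive_tool", "data": {
  "rows": [
    [[0.02, 0.038, 0], 0],
    [[0.02, 0.038, 0], 0],
    [[0.02, 0.038, 0], 0],
    [[0.02, 0.038, 0], 0],
    [[0, 0, 0], -0.12],
    [[0, 0, 0], -0.12],
    [[0, 0, 0], -0.12],
    [[0, 0, 0], -0.12],
    [[0, 0, 0], -0.12],
    [[0, 0, 0], -0.12]
  ]
}}

```text
t: 7.3
tool_pos: [0.6043, -0.0601, 0.2531]
tool_rot: [-2.735, -1.543, 0.002]
contact_force: [-0.8, 0.3, -0.3]
opening: 0.0684
grip_force: 0.0
```

Request:
{"op": "drive_tool", "data": {
  "rows": [
    [[0, 0, 0], -0.12],
    [[0, 0, 0], -0.12],
    [[0, 0, 0], 0],
    [[0, 0, 0], 0]
  ]
}}

```text
t: 7.7
tool_pos: [0.6044, -0.0602, 0.2535]
tool_rot: [-2.538, -1.85, 0.001]
contact_force: [0.3, 0.0, 0.3]
opening: 0.0684
grip_force: 0.0
```

Run:
```python
from h import *
go([.6268,-.1035],.134,1.26-np.pi/2)
d=cam("wrist");cv2.imwrite("pics/w2.png",d["image"]);np.savez("w2.npz",**{k:d[k] for k in("K","D","R","t")})
print(proj(d,[[.6268,-.1035,.087]]))
```

```text
pos [ 0.6044 -0.0602  0.2535] tilt [-1.1e-03  4.0e-04 -1.0e+00] yaw y -0.311 shift [-0.0344  0.0347  0.1195] turn -0.0 q [-0.22  0.05  1.7   0.    1.39  0.09]
[[373.3430976  292.05386818]]
```

View pics/w2.png

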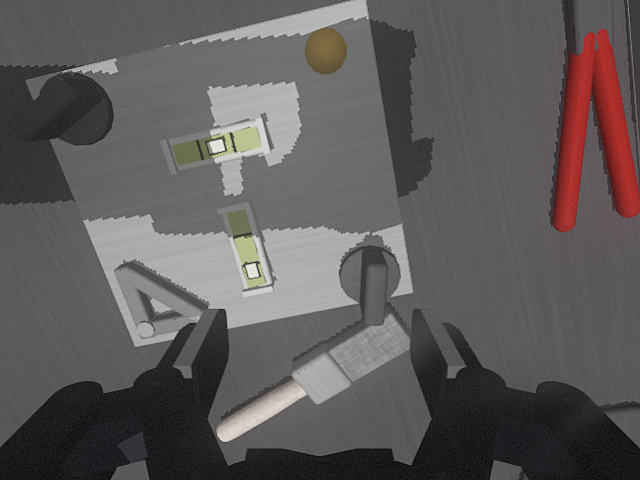

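In the wrist view screw B's bar is upright at about (375,287), with (373,292) predicted. Bubble A at (217,146) is still between its lines.

Request:
{"op": "drive_tool", "data": {
  "rows": [
    [[-0.035, 0.0355, 0], 0],
    [[0, 0, 0.03], 0],
    [[0, 0, 0.03], 0],
    [[0, 0, 0.025], 0],
    [[0, 0, 0.02], 0],
    [[0, 0, 0.014], 0],
    [[0, 0, 0], 0],
    [[0, 0, 0], 0]
  ]
}}

```text
t: 8.55
tool_pos: [0.6281, -0.1045, 0.1358]
tool_rot: [2.537, 1.852, 0.001]
contact_force: [-0.1, -0.1, 0.7]
opening: 0.0685
grip_force: 0.0
```

Request:
{"op": "drive_tool", "data": {
  "rows": [
    [[0, 0, 0], 0],
    [[0, 0, 0], 0],
    [[0, 0, 0], 0],
    [[0, 0, 0], 0],
    [[0, 0, 0], 0],
    [[0, 0, 0], 0],
    [[0, 0, 0], 0],
    [[0, 0, 0], 0]
  ],
  "jaw": 1,
  "grip_force": 40
}}

```text
t: 9.35
tool_pos: [0.6278, -0.1044, 0.1362]
tool_rot: [-2.536, -1.853, 0.001]
contact_force: [-3.7, 1.3, 6.3]
opening: 0.0133
grip_force: 40.7
```

Request:
{"op": "drive_tool", "data": {
  "rows": [
    [[0, 0, 0], -0.11],
    [[0, 0, 0], -0.11],
    [[0, 0, 0], -0.11],
    [[0, 0, 0], -0.11],
    [[0, 0, 0], -0.11],
    [[0, 0, 0], -0.11],
    [[0, 0, 0], -0.11],
    [[0, 0, 0], -0.11],
    [[0, 0, 0], -0.11],
    [[0, 0, 0], -0.11]
  ]
}}

```text
t: 10.35
tool_pos: [0.6271, -0.1046, 0.1362]
tool_rot: [-1.187, -2.906, 0.002]
contact_force: [-6.6, 1.4, 7.4]
opening: 0.0131
grip_force: 41.1
```

Request:
{"op": "drive_tool", "data": {
  "rows": [
    [[0, 0, 0], 0],
    [[0, 0, 0], 0],
    [[0, 0, 0], 0]
  ]
}}

```text
t: 10.65
tool_pos: [0.6271, -0.1045, 0.1362]
tool_rot: [-1.193, -2.904, 0.002]
contact_force: [-7.8, 0.9, 8.3]
opening: 0.0131
grip_force: 41.0
```

Run:
```python
from h import *
go([.628,-.1045],.134,.79)
t=cam("top")["image"][190:340,280:445];s=cam("scene")["image"][220:275,225:335]
cv2.imwrite("pics/c3.png",np.vstack([cv2.resize(t,(440,400),interpolation=cv2.INTER_CUBIC),cv2.resize(s,(440,200),interpolation=cv2.INTER_CUBIC)]))
```

```text
pos [ 0.6271 -0.1045  0.1362] tilt [-2.6e-03 -2.0e-04 -1.0e+00] yaw y 0.791 shift [-0.0006  0.0006  0.0022] turn 0.001 q [-0.28  0.23  1.71 -0.    1.2  -1.07]
```

View pics/c3.png

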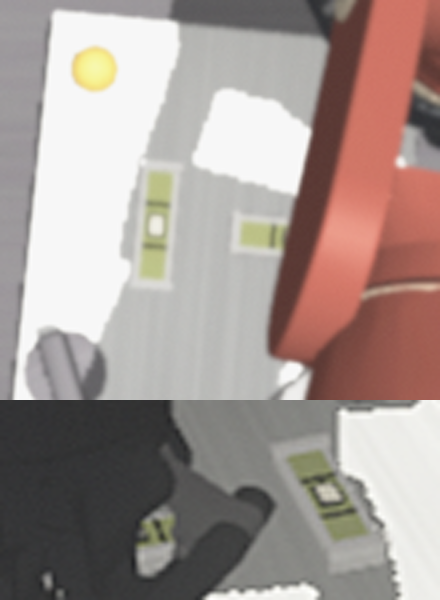

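Bubble A is centred at (156,226) between lines at rows 204 and 246. Vial B is hidden by the arm, so I'll release, lift, move back and look.

Request:
{"op": "drive_tool", "data": {
  "rows": [
    [[0, 0, 0], 0],
    [[0, 0, 0], 0],
    [[0, 0, 0], 0],
    [[0, 0, 0], 0],
    [[0, 0, -0.04], 0],
    [[0, 0, -0.04], 0],
    [[0, 0, -0.04], 0],
    [[0, 0, 0], 0]
  ],
  "jaw": 0.2
}}

```text
t: 11.55
tool_pos: [0.6309, -0.1053, 0.2636]
tool_rot: [1.189, 2.893, 0.002]
contact_force: [-0.0, 0.5, 1.0]
opening: 0.0683
grip_force: 0.0
```

Run:
```python
from h import *
go([.55,-.30],.28,.79)
```

```text
pos [ 0.6309 -0.1053  0.2636] tilt [ 0.0131 -0.0037 -0.9999] yaw y 0.791 shift [-0.0796 -0.1953 -0.0167] turn 0.001 q [-0.28  0.11  1.62  0.    1.4  -1.07]
```

Request:
{"op": "drive_tool", "data": {
  "rows": [
    [[-0.016, -0.039, -0.003], 0],
    [[-0.016, -0.039, -0.003], 0],
    [[-0.016, -0.039, -0.003], 0],
    [[-0.016, -0.039, -0.003], 0],
    [[-0.016, -0.039, -0.003], 0],
    [[0, 0, 0], 0],
    [[0, 0, 0], 0],
    [[0, 0, 0], 0]
  ]
}}

```text
t: 12.35
tool_pos: [0.5477, -0.2986, 0.2695]
tool_rot: [-1.193, -2.905, -0.001]
contact_force: [-0.3, -0.2, -0.2]
opening: 0.0684
grip_force: 0.0
```

Run:
```python
from h import *
t=cam("top")["image"][190:340,280:445]
cv2.imwrite("pics/c4.png",cv2.resize(t,None,fx=4,fy=4,interpolation=cv2.INTER_CUBIC))
```

```text
(no output)
```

View pics/c4.png

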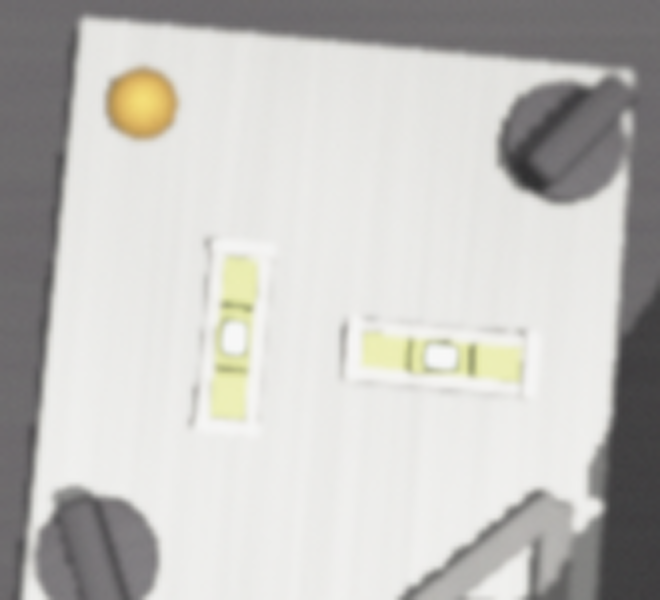

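Both bubbles are centred: A at (234,338) between rows 306 and 369, B at (440,357) between columns 409 and 472. The gripper is clear, so I'll hand in.

```bash
python3 -c "
from station import ctrl
print(ctrl.finish_job())"
```

```text
the job is handed in; nothing more can be done
None
```

The plate is level: in the last picture both bubbles lie centred between their lines; the gripper was clear of everything, and I handed the job in at about 12.4 s of the 51 s (no verdict was returned).

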